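# Clamp a juice bottle in the labelling cradle

## Robot

A 6-joint arm with a two-finger parallel gripper is mounted at the origin on the work surface. World frame = base frame: x ahead of the robot, y to its left, z up, the work surface at z = 0. Lengths are in mm, angles in rad, forces in N, time in s.
With the tool pointing down it reaches from about 425 to 925 mm from the base axis. Payload 12.5 kg.
Tool frame: the origin (TCP) lies on the centre line of the jaws, within the pads' length; the fingertips stand 25 mm ahead of it and the grasp point (between the pads) lies 6 mm ahead of it; z points along the fingers, y is the line along which they close (so a half turn about z gives the same grasp; the last joint's range is limited). The gripper opens to 85 mm and grips with 20 to 120 N. Pads are 22 mm wide; open, the fingers measure 114 mm over their backs; the gripper's body (76 mm by 85 mm) begins 54 mm behind the grasp point. The pads swing forward as they close: fully open they stand 13 mm farther back than shut.
Start: joints at [1.114, 0.491, 1.559, -0, 1.092, -0.106], TCP at [214.763, 586.957, 256.327] pointing down, gripper open.
Joint ranges: [-3.1, 3.1], [-0.84, 2.19], [0.05, 2.79], [-1.13, 4.28], [0.06, 2.93], [-2.69, 2.69]. Speed limits (rad/s): [2.22, 2.22, 2.79, 3.14, 3.14, 3.14].

## Interface

Orientations are given as a unit quaternion [w, x, y, z].
In Python, from workcell import r gives the robot as it stands.
- The arm moves only by the tool step_arm, never from a script. Its argument "moves" is one flat list of numbers, 5 for each row, row after row: the opening in per cent of the stroke, from 0 (shut) to 100 (fully open), then the shift along the tool's x, y, z in m, then the turn about the tool's z in degrees. In form: [gripper, dx, dy, dz, spin, gripper, dx, dy, dz, spin, ...]. A call has 1 to 5 rows; each row is the pose to reach, as a shift and turn from the pose commanded when the call began, along the tool's axes at that moment; what a row does not reach only later rows make up. A row lasts 1/10 s, in which the tool goes at most 50 mm and 8.59 degrees, less where a joint would pass 70% of its speed; a pose out of reach is approached as far as the arm can. A call with a gripper value outside its range is refused whole. The fingers move at their own pace and stop on an object; "newtons" is the grip in N (left out, the last holds). Time passes only in rows, so rows that repeat a pose let the fingers close. It gives the time, the measured TCP pose, the force, the opening and the grip force at its end, in the units of the state.
- r.state(): the state, without advancing time (a new reading comes with each control period).
- r.camera(name): name is "side" or "top"; returns the picture (384x512x3 uint8, red, green, blue); there is no depth.
- r.calibration(name): a dict with "camera_matrix" (3x3 intrinsics, pixels), "camera_from_world" (4x4, takes a point from world to camera coordinates). Camera axes: x right, y up, looking along -z (the intrinsics and any distortion apply to the point x, -y, -z); pixel columns grow to the right and rows downward; lengths in mm; the calibration is good to about 2 mm. A picture is of the moment at which its call begins. calibration takes no time and is no camera call.
- r.hand_in(): hands the job in; it is judged then, once.
The state is a dict: "t": time; "qpos": joint angles; "joint_vel": joint speeds; "effort": joint torques, N m; "tcp_pos": TCP position; "tool_rot": TCP orientation; "wrist_force": force on the tool from outside, world axes, zero at the start; "wrist_torque": the same for the moment, N m; "opening": finger opening in mm; "finger_force": force on a finger pad.
Only numpy, scipy, OpenCV 4.12 (cv2) and the standard library are available. Lean on these libraries where they do the work, as an engineer would, in place of code of your own. Each camera call takes 0.05 s, during which the arm holds its last target. There are 200 camera calls.

## Task

Lay the upright orange-juice bottle on its side in the two blue saddles of the labelling cradle, cap towards the fixed steel end stop; set it down, do not drop it in. Then slide the red press gently towards the bottle until the bottle is held snug, its cap against the end stop and the press against its base. Leave the can, carton and tape where they stand.

Things in the scene. Friction and masses are not known exactly. Their poses are not given: they have to be found in the camera images.
- bottle_center (a point): Centre of the orange-juice bottle (orange, yellow label with red band, green cap; about 0.4 kg), standing at first; z runs along its axis to the cap. 180 mm long, so base 90 mm below this point and cap end 90 mm above; centre of mass 20 mm below it. From the base: body 56 mm in diameter for 115 mm, shoulder narrowing to a 26 mm neck at 140 mm, cap 31 mm in diameter from 156 mm.
- cradle: Fixed labelling cradle. Origin at table height under the middle of the clamped bottle; z up, y from red press to steel end stop. Grey base 100 mm wide (x), y -200 to 115 mm, 12 mm thick. Two blue V saddles (45 degree walls, 66 mm wide, 65 mm high; y -84 to -64 and 9 to 27 mm, finger room between) carry the bottle with its axis along y, 75 mm up; its centre may be laid at y -15 to 0 mm.
- head_stop (a point): Centre of the inner face of the fixed steel end stop, a plate 56 mm wide, 10 mm thick, up to 102 mm high, at y +90 mm of the cradle, 75 mm above the table. The cap's end must lie against it. Axes as the cradle.
- press_grip (a point): Grip point of the red press, 105 mm above the table, in the middle of its upright fin: 14 mm thick (x), 40 mm long (y), top at 125 mm; pinch it from above or push it from behind. The press's front face (50 mm wide, 31 to 101 mm high) is 28 mm ahead (+y) of this point. Axes as the cradle.
- press (a joint): Travel of the red press along the cradle (m): 0 fully back (front face at cradle y -150 mm), growing towards the end stop, at most 0.075; 0.060 when against the base of a fully home bottle. About 3 N of friction, stays where left; pushing the bottle along adds 2 to 6 N, and the force rises sharply once the cap meets the end stop.
- can: Bystander: red tin can standing upright, 66 mm in diameter, 108 mm high; origin at the centre of its underside.
- carton: Bystander: yellow drink carton with red discs, 45 by 62 by 120 mm high; origin at the centre of its underside.
- tape: Bystander: roll of brown tape lying flat, 100 mm outer diameter, 48 mm high; origin at the centre of its underside.
Mind the look-alikes: they are no part of the job. Of the things that look like the part that bears bottle_center, take the one that is farthest from the robot's base at the start.

How it is judged:
By the outcome, as a careful person would: the job done as asked, in the order asked, and still so for the second after the job is handed in, with the robot touching nothing.
It also fails if it takes over 61 s, if anything falls off the work surface, if the arm or the gripper's body presses on something with over 40 N, if the wrist force passes 120 N, or if a joint passes its speed limit or range.

## Working session

There is one attempt and no reset: what is moved stays moved. The work goes in short steps, Python scripts to look and compute and a tool call to move; the robot and the scene stay as the last step left them, time stands still between calls to the robot, and variables do not carry over. Pictures are saved under pics/ and viewed, at most 10 in all, crops included, and the job is handed in when it is done.

Besides the shell and the picture viewer there is one more tool, called by a JSON object that holds its "fn" and its "kwargs". step_arm: Moves the arm, as the interface text tells. Its arguments: {"type":"object","properties":{"moves":{"type":"array","items":{"type":"number"}},"newtons":{"type":"number"}},"required":["moves"]}

```bash
mkdir -p pics; ls
python3 - <<'E'
from workcell import r
import cv2,numpy as np
np.set_printoptions(precision=3,suppress=True)
for n in("top","side"):
    im=r.camera(n); cv2.imwrite(f"pics/{n}0.png",im[:,:,::-1]); c=r.calibration(n)
    for k,v in c.items(): print(n,k,np.array(v))
s=r.state()
for k,v in s.items(): print(k,np.array(v))
E
```

```text
pics
top camera_matrix [[369.268   0.    253.822]
 [  0.    369.268 193.439]
 [  0.      0.      1.   ]]
top camera_from_world [[   -0.003    -1.        0.004    37.105]
 [    0.981    -0.002     0.194  -593.067]
 [   -0.194     0.004     0.981 -1185.916]
 [    0.        0.        0.        1.   ]]
side camera_matrix [[368.872   0.    258.346]
 [  0.    368.872 192.22 ]
 [  0.      0.      1.   ]]
side camera_from_world [[   0.9     -0.436   -0.005 -521.065]
 [   0.237    0.48     0.845 -226.526]
 [  -0.365   -0.762    0.535 -702.578]
 [   0.       0.       0.       1.   ]]
t 0.1
qpos [ 1.114  0.491  1.559  0.     1.092 -0.106]
joint_vel [-0.001 -0.001 -0.001  0.     0.    -0.001]
effort [  0.003 -61.945 -26.203  -0.      0.003   0.   ]
tcp_pos [214.688 586.804 255.812]
tool_rot [-0.     0.175  0.985 -0.   ]
wrist_force [ 0.044 -0.441  0.135]
wrist_torque [0.012 0.009 0.056]
finger_force 0.0
opening 85.8342439467132
```

View pics/top0.png

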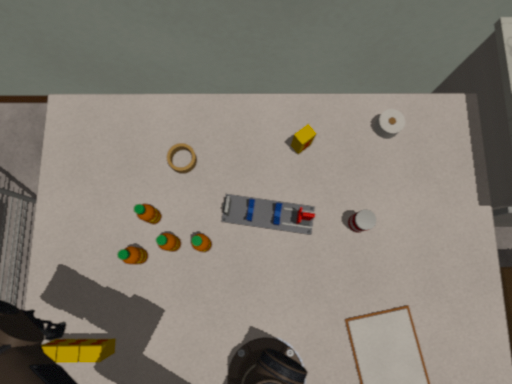

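View pics/side0.png

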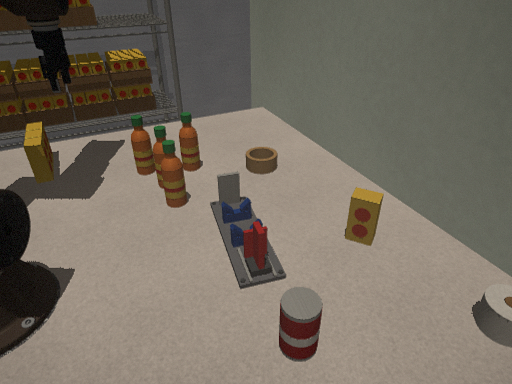

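Top view: there are four bottle candidates, with caps at about (140,209), (162,240), (197,240) and (124,255). The cradle runs from the end stop at (226,205) to the press at (305,215). The can is at (362,220), the carton at (304,138) and the tape at (181,158). The side view shows the same four bottles with caps at (137,120), (186,117), (160,131) and (168,147).

Next I measure.

```bash
cat > h.py <<'E'
import cv2,numpy as np
from workcell import r
np.set_printoptions(precision=1,suppress=True)
def ray(n,px):
    c=r.calibration(n);K=np.array(c["camera_matrix"]);T=np.array(c["camera_from_world"])
    R,t=T[:3,:3],T[:3,3]; d=np.linalg.solve(K,[px[0],px[1],1.]); d=R.T@(d*[1,-1,-1])
    return -R.T@t,d/np.linalg.norm(d)
def onz(n,px,z):
    o,d=ray(n,px); return o+d*(z-o[2])/d[2]
def cross(p,q):   # closest point of top ray p and side ray q, and gap
    o,d=ray("top",p);u,e=ray("side",q)
    s=np.linalg.lstsq(np.c_[d,-e],u-o,rcond=None)[0]; a,b=o+s[0]*d,u+s[1]*e
    return (a+b)/2,np.linalg.norm(a-b)
def proj(n,P):
    c=r.calibration(n);K=np.array(c["camera_matrix"]);T=np.array(c["camera_from_world"])
    v=(T[:3,:3]@P+T[:3,3])*[1,-1,-1]; v=K@v; return v[:2]/v[2]
def blobs(im,lo,hi,amin=15):
    m=cv2.inRange(cv2.cvtColor(im,cv2.COLOR_RGB2HSV),lo,hi)
    n,l,s,c=cv2.connectedComponentsWithStats(m)
    return [(c[i],s[i]) for i in range(1,n) if s[i,4]>=amin],m
E
python3 - <<'E'
from h import *
T=cv2.imread("pics/top0.png")[:,:,::-1].copy();S=cv2.imread("pics/side0.png")[:,:,::-1].copy()
for nm,lo,hi in(("green",(50,80,40),(90,255,255)),("blue",(105,120,40),(125,255,255)),("red",(0,200,90),(4,255,255))):
    bt,_=blobs(T,lo,hi,8);bs,_=blobs(S,lo,hi,8)
    print(nm);print(" top",[(c,s) for c,s in bt]);print(" side",[(c,s) for c,s in bs])
    if nm=="green":
        for c,s in bt:
            w=onz("top",c,178); print(c,w,"dist",np.hypot(*w[:2]),[ (q,*cross(c,q)) for q,_ in bs if cross(c,q)[1]<12])
    if nm=="blue":
        for c,s in bt: print(onz("top",c,55))
v=T[185:240,215:325];cv2.imwrite("pics/crop_cr.png",cv2.resize(v[:,:,::-1],None,fx=5,fy=5,interpolation=cv2.INTER_NEAREST))
a=T[190:275,105:225];a=cv2.resize(a,None,fx=5,fy=5,interpolation=cv2.INTER_CUBIC)
cv2.imwrite("pics/crop_b.png",a[:,:,::-1])
E
```

```text
green
 top [(array([139. , 208.7]), array([134, 204,  11,  10,  82], dtype=int32)), (array([161. , 239.6]), array([156, 235,  11,  10,  83], dtype=int32)), (array([196. , 240.1]), array([191, 236,  11,  10,  79], dtype=int32)), (array([122.9, 253.9]), array([118, 250,  11,   9,  85], dtype=int32))]
 side [(array([185.4, 116.7]), array([181, 112,  10,  11,  97], dtype=int32)), (array([136.3, 120. ]), array([131, 115,  12,  11, 108], dtype=int32)), (array([159.3, 130.8]), array([154, 126,  11,  11, 109], dtype=int32)), (array([168. , 145.8]), array([162, 140,  12,  13, 135], dtype=int32))]
[139.  208.7] [523.5 381.8 178. ] dist 647.9779119988041 [(array([185.4, 116.7]), array([525.1, 384.9, 168.2]), np.float64(0.02041274513511326))]
[161.  239.6] [430.6 311.4 178. ] dist 531.4168326016654 [(array([159.3, 130.8]), array([431. , 313.9, 167.9]), np.float64(0.7732790422036132))]
[196.  240.1] [428.8 207.6 178. ] dist 476.4595336257691 [(array([168. , 145.8]), array([429. , 209.3, 167.4]), np.float64(1.2078246833125512))]
[122.9 253.9] [389.1 421.3 178. ] dist 573.4795948407229 [(array([136.3, 120. ]), array([389.2, 424.9, 167.7]), np.float64(0.43052743882645195))]
blue
 top [(array([250.1, 209.3]), array([246, 199,   9,  22, 118], dtype=int32)), (array([277. , 213.2]), array([273, 203,   9,  22, 136], dtype=int32))]
 side [(array([236.9, 206.4]), array([222, 198,  27,  16, 105], dtype=int32)), (array([235.4, 228. ]), array([230, 224,  13,  10,  50], dtype=int32))]
[539.8  48.1  55. ]
[526.1 -41.8  55. ]
red
 top [(array([304.1, 215.3]), array([298, 209,  16,  13,  84], dtype=int32))]
 side []
```

Run:
```python
import cv2,numpy as np
T=cv2.imread("pics/top0.png");S=cv2.imread("pics/side0.png")
a=cv2.resize(T[190:240,215:325],(770,350),interpolation=cv2.INTER_CUBIC)
b=cv2.resize(S[105:215,120:290],(386,250),interpolation=cv2.INTER_CUBIC)
c=cv2.resize(T[195:270,110:220],(367,250),interpolation=cv2.INTER_CUBIC)
o=np.zeros((600,770,3),np.uint8);o[:350]=a;o[350:,:386]=b;o[350:,400:767]=c
cv2.imwrite("pics/crop1.png",o)
```

```text
(no output)
```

View pics/crop1.png

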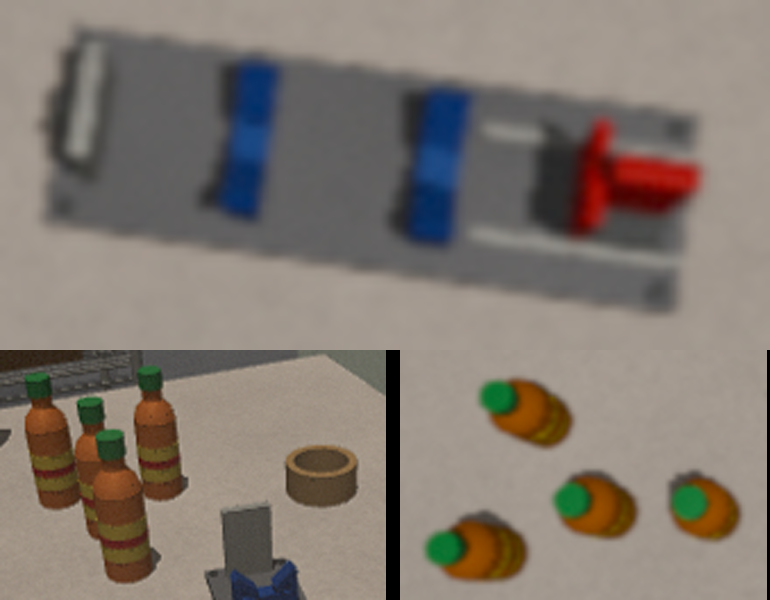

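Crop: the end stop top is at about (227.6,204), the fin top at about (308.6,215.4), and the plate corners at (226.4,193.6), (221.4,221.7), (314.6,206.4) and (311.4,234.3). The bottle with its cap at top (139,209) and side (185,117) has the yellow label with the red band and is the farthest, at 648 mm against 573, 531 and 476. I'll take that one. Next I refine the cradle pose and compute the first move.

```bash
cat >> h.py <<'E'
from scipy.spatial.transform import Rotation as Ro
def toolR(s): return Ro.from_quat(np.roll(s["tool_rot"],-1)).as_matrix()
def delta(P,xdir=None):   # tool-frame shift (m) to TCP target P, spin (deg) to bring tool x onto xdir
    s=r.state();R=toolR(s); d=R.T@(np.array(P)-s["tcp_pos"])/1000
    sp=None
    if xdir is not None:
        v=R.T@np.r_[xdir,0]; sp=round(float(np.degrees(np.arctan2(v[1],v[0]))),2)
    print("tcp",s["tcp_pos"],"delta m",[round(float(k),4) for k in d],"spin",sp)
E
python3 - <<'E'
from h import *
c=[onz("top",p,12) for p in((226.4,193.6),(221.4,221.7),(314.6,206.4),(311.4,234.3))]
print("corners",c,"sides",np.linalg.norm(c[0]-c[1]),np.linalg.norm(c[2]-c[3]),np.linalg.norm(c[0]-c[2]),np.linalg.norm(c[1]-c[3]))
d=(c[0]+c[1]-c[2]-c[3])[:2];d/=np.linalg.norm(d)
st=onz("top",(227.6,204),102)[:2];fin=onz("top",(308.6,215.4),125)[:2]
b1=np.array([539.8,48.1]);b2=np.array([526.1,-41.8])
print("dir corners",d,"saddles",(b1-b2)/np.linalg.norm(b1-b2),"stop-fin",(st-fin)/np.linalg.norm(st-fin),np.linalg.norm(st-fin),"exp 273")
d=(st-fin)/np.linalg.norm(st-fin)
print("origins",np.mean(c,0)[:2]+42.5*d,st-95*d,fin+178*d,(b1+b2)/2+28*d)
B=np.array([525.1,384.9]); y=np.array([.15,.9887])
delta([*B,256],y)
for p in((139,208.7),):
  print(onz("top",p,172))
E
```

```text
corners [array([602. , 131.1,  12. ]), array([503.4, 147.2,  12. ]), array([ 555.9, -175.8,   12. ]), array([ 459.2, -161.4,   12. ])] sides 99.89291619778652 97.72133782895803 310.3106826218133 311.7474446475435
dir corners [0.1 1. ] saddles [0.2 1. ] stop-fin [0.2 1. ] 260.19706240608656 exp 273
origins [536.8  27.3] [535.   26.6] [537.   39.2] [537.4  30.8]
tcp [214.7 586.8 255.8] delta m [-0.3609, -0.0829, -0.0002] spin 78.52
[524.4 383.6 172. ]
```

{"fn": "step_arm", "kwargs": {"moves": [100,-0.361,-0.083,0,78.5,100,-0.361,-0.083,0,78.5,100,-0.361,-0.083,0,78.5,100,-0.361,-0.083,0,78.5,100,-0.361,-0.083,0,78.5], "newtons": 20}}

```text
t: 0.6
tcp_pos: [425.7, 449.3, 256.1]
tool_rot: [-0.0, 0.526, 0.851, -0.0]
wrist_force: [1.2, -0.4, -0.2]
opening: 85.5
finger_force: 0.0
```

Run:
```python
from h import *
delta([524.7,384.3,256],[.15,.9887])
```

```text
tcp [425.7 449.3 256.1] delta m [-0.1024, 0.0595, 0.0001] spin 35.21
```

{"fn": "step_arm", "kwargs": {"moves": [100,-0.102,0.06,0,35,100,-0.102,0.06,0,35,100,-0.102,0.06,0,35,100,-0.102,0.06,0,35,100,-0.102,0.06,0,35]}}

```text
t: 1.1
tcp_pos: [524.5, 386.2, 255.7]
tool_rot: [-0.0, 0.756, 0.654, -0.0]
wrist_force: [-0.4, -0.8, 0.8]
opening: 85.7
finger_force: 0.0
```

Run:
```python
from h import *
delta([524.7,384.3,172],[.15,.9887])
im=r.camera("top");b,_=blobs(im,(50,80,40),(90,255,255),8);print([c for c,s in b])
```

```text
tcp [524.5 386.2 255.7] delta m [-0.0018, 0.0006, 0.0837] spin 0.33
[array([141., 208.]), array([160.9, 239.7]), array([196.1, 240.1])]
```

{"fn": "step_arm", "kwargs": {"moves": [100,-0.002,0.0005,0.04,0.3,100,-0.002,0.0005,0.078,0.3,100,-0.002,0.0005,0.084,0.3,50,-0.002,0.0005,0.084,0.3,0,-0.002,0.0005,0.084,0.3], "newtons": 20}}

```text
t: 1.65
tcp_pos: [524.6, 385.5, 174.1]
tool_rot: [0.0, 0.756, 0.654, 0.001]
wrist_force: [0.1, -0.3, 0.1]
opening: 59.3
finger_force: 0.0
```

{"fn": "step_arm", "kwargs": {"moves": [0,0,0,0,0,0,0,0,0,0,0,0,0,0,0]}}

```text
t: 1.95
tcp_pos: [524.5, 385.2, 174.0]
tool_rot: [0.0, 0.757, 0.654, 0.001]
wrist_force: [-1.3, 0.1, 7.2]
opening: 30.1
finger_force: 20.3
```

Run:
```python
from h import *
s=r.state();print(s["tcp_pos"],s["wrist_force"],s["wrist_torque"],s["opening"],s["finger_force"])
im=r.camera("side");cv2.imwrite("pics/s1.png",cv2.resize(im[80:200,110:270],(800,600))[:,:,::-1])
```

```text
[524.5 385.2 174. ] [-1.3  0.1  7.2] [0.  0.3 0. ] 30.11301715017747 20.334178805351257
```

View pics/s1.png

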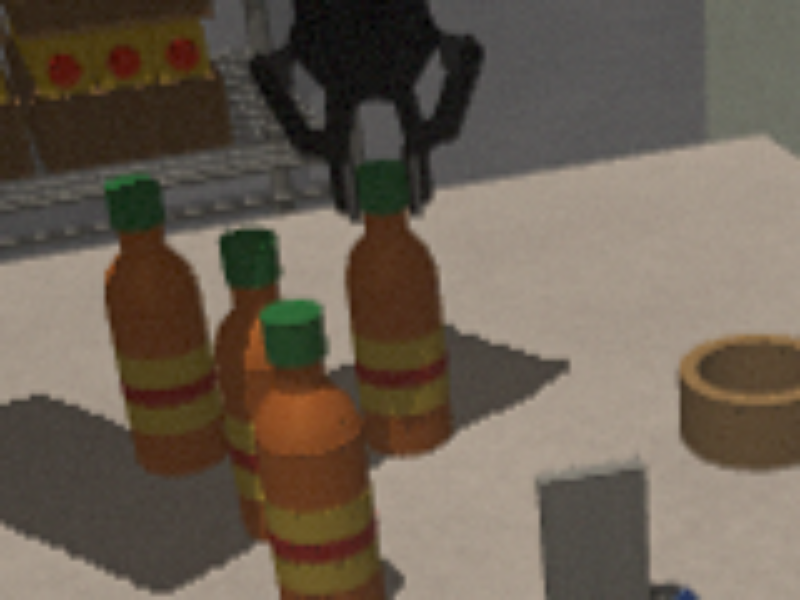

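The cap is gripped: opening 30 mm, pads centred on it at crop (383,190). Now I tilt the bottle about its base edge towards tool +x.

{"fn": "step_arm", "kwargs": {"moves": [0,0.007,0,-0.0005,0,0,0.015,0,-0.0012,0,0,0.022,0,-0.0015,0]}}

```text
t: 2.3
tcp_pos: [527.7, 406.9, 175.0]
tool_rot: [0.0, 0.757, 0.654, 0.001]
wrist_force: [-1.2, -2.1, 4.8]
opening: 30.4
finger_force: 20.4
```

{"fn": "step_arm", "kwargs": {"moves": [0,0.007,0,-0.0003,0,0,0.015,0,-0.0003,0,0,0.022,0,0,0]}}

```text
t: 2.6
tcp_pos: [530.7, 429.0, 173.9]
tool_rot: [0.0, 0.757, 0.654, 0.0]
wrist_force: [0.3, -0.9, 1.7]
opening: 30.3
finger_force: 20.3
```

Run:
```python
from h import *
s=r.state();print(s["tcp_pos"],s["wrist_force"],s["wrist_torque"],s["opening"],s["finger_force"])
im=r.camera("side");cv2.imwrite("pics/s2.png",cv2.resize(im[80:200,110:270],(800,600))[:,:,::-1])
```

```text
[530.7 429.  173.9] [ 0.3 -0.9  1.7] [-0.3  0.1 -0. ] 30.328054529676216 20.261784195899963
```

View pics/s2.png

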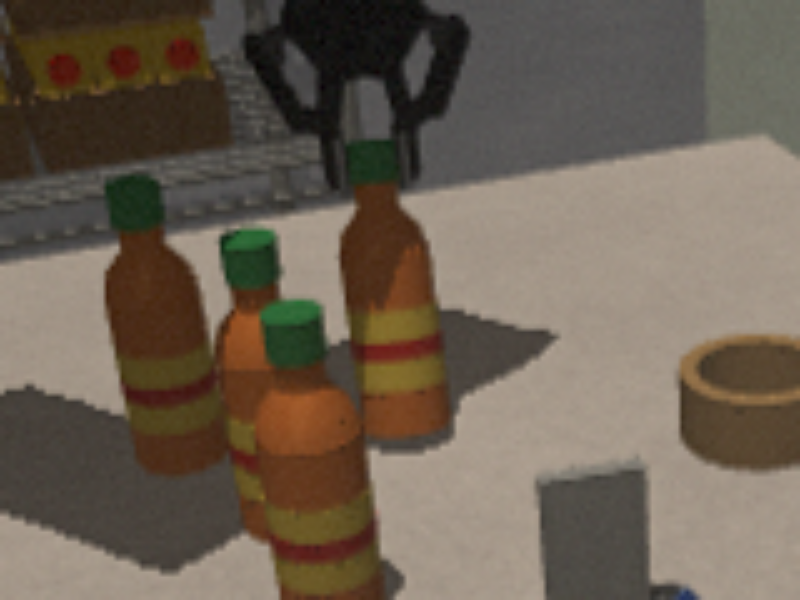

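The bottle is tilting slightly while the base slides. I'll press a little more while moving.

{"fn": "step_arm", "kwargs": {"moves": [0,0.005,0,0.002,0,0,0.012,0,0.003,0,0,0.02,0,0.003,0,0,0.028,0,0.003,0]}}

```text
t: 3.05
tcp_pos: [534.6, 456.3, 170.2]
tool_rot: [-0.0, 0.757, 0.654, -0.001]
wrist_force: [0.1, -0.7, -0.6]
opening: 30.3
finger_force: 20.4
```

{"fn": "step_arm", "kwargs": {"moves": [0,0.008,0,0.001,0,0,0.016,0,0.002,0,0,0.024,0,0.004,0]}}

```text
t: 3.35
tcp_pos: [538.3, 480.4, 166.5]
tool_rot: [-0.0, 0.757, 0.654, -0.0]
wrist_force: [-0.2, -1.0, -0.5]
opening: 30.1
finger_force: 20.4
```

```bash
cat >> h.py <<'E'
def tilt(crop=(60,200,60,260)):   # bottle axis from side view: cap blob, orange blob nearest the gripper
    s=r.state();im=r.camera("side");R=toolR(s);g=s["tcp_pos"]+6*R[:,2]
    b,_=blobs(im,(50,80,40),(90,255,255),8); cp=min((c for c,_ in b),key=lambda c:np.hypot(*(c-proj("side",g))))
    m=cv2.inRange(cv2.cvtColor(im,cv2.COLOR_RGB2HSV),(0,205,40),(8,255,255))|0
    rb,_=blobs(im,(0,190,60),(4,255,255),5)
    print("grasp px",proj("side",g),"cap",cp,"red",[(c,int(q[4])) for c,q in rb])
    return im
E
python3 - <<'E'
from h import *
s=r.state();print(s["tcp_pos"],s["wrist_force"],s["wrist_torque"],s["opening"],s["finger_force"])
im=tilt()
cv2.imwrite("pics/s3.png",cv2.resize(im[80:200,110:270],(800,600))[:,:,::-1])
E
```

```text
[538.3 480.4 166.5] [-0.2 -1.  -0.5] [-0.3  0.1 -0. ] 30.134984993112504 20.41240632534027
grasp px [181.2 108.7] cap [181.9 107.9] red [(array([30.2,  2.2]), 25), (array([52.7,  1.6]), 20), (array([66.8,  1.8]), 8), (array([82.1,  1. ]), 12), (array([141.2,  63. ]), 20), (array([116.4,  65.5]), 24), (array([129.1,  64.5]), 17), (array([97.5, 67.7]), 20), (array([84.8, 68.8]), 18), (array([70.8, 70.3]), 20), (array([36.5, 74.2]), 24), (array([50.5, 72.5]), 22), (array([21.1, 75.6]), 22), (array([ 1.2, 78.4]), 14), (array([145.7,  90.3]), 16), (array([121.8,  93.4]), 17), (array([134.4,  91.8]), 17), (array([91.9, 97.3]), 18), (array([104.8,  96.1]), 17), (array([79. , 99.1]), 21), (array([ 46. , 103.7]), 21), (array([ 59.6, 102.2]), 19), (array([ 31.6, 105. ]), 22), (array([ 10.6, 108.5]), 24), (array([183.4, 143.6]), 8), (array([189.3, 142.9]), 9), (array([255.5, 222.8]), 11), (array([259.6, 228.2]), 8), (array([247.5, 230.6]), 12), (array([307.2, 335.8]), 6), (array([286.5, 346.2]), 6), (array([313.4, 346.3]), 7), (array([302.2, 349.8]), 5), (array([305.2, 348.8]), 6), (array([307.3, 353.4]), 10), (array([302.2, 356.6]), 8)]
```

View pics/s3.png

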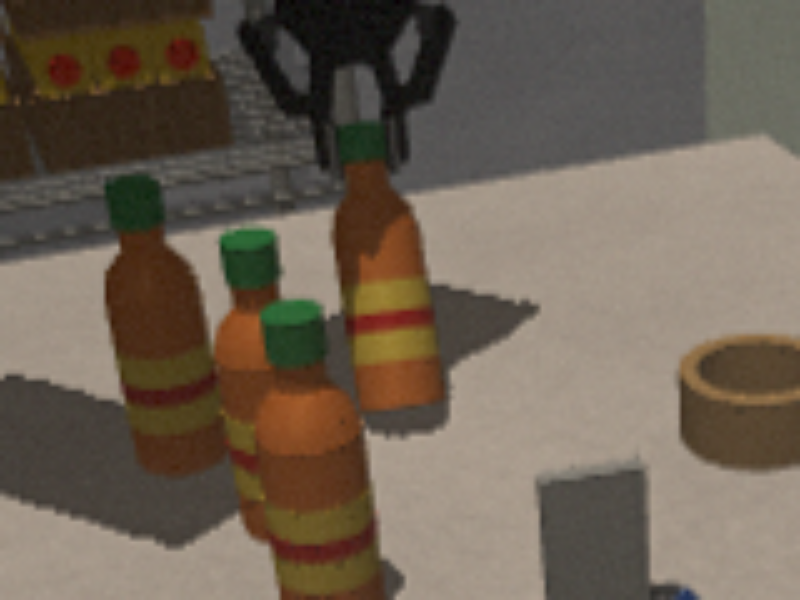

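Tilt is progressing: the near base edge at crop (402,405) is lifted over its shadow, and forces are about zero. I continue along the arc.

{"fn": "step_arm", "kwargs": {"moves": [0,0.008,0,0.004,0,0,0.016,0,0.008,0,0,0.023,0,0.012,0,0,0.03,0,0.016,0]}}

```text
t: 3.8
tcp_pos: [543.0, 510.9, 151.7]
tool_rot: [-0.0, 0.757, 0.654, 0.002]
wrist_force: [0.8, 2.6, 6.4]
opening: 30.4
finger_force: 21.5
```

{"fn": "step_arm", "kwargs": {"moves": [0,0.006,0,0.006,0,0,0.012,0,0.012,0,0,0.018,0,0.018,0,0,0.024,0,0.024,0]}}

```text
t: 4.2
tcp_pos: [546.9, 535.8, 129.1]
tool_rot: [-0.001, 0.757, 0.654, 0.004]
wrist_force: [1.8, 5.6, 9.3]
opening: 30.3
finger_force: 23.0
```

Run:
```python
from h import *
s=r.state();print(s["tcp_pos"],s["wrist_force"],s["wrist_torque"],s["opening"],s["finger_force"])
im=r.camera("side");cv2.imwrite("pics/s4.png",cv2.resize(im[80:200,110:270],(800,600))[:,:,::-1])
```

```text
[546.9 535.8 129.1] [1.8 5.6 9.3] [ 0.8 -0.1 -0. ] 30.250774745219392 23.00536036491394
```

View pics/s4.png

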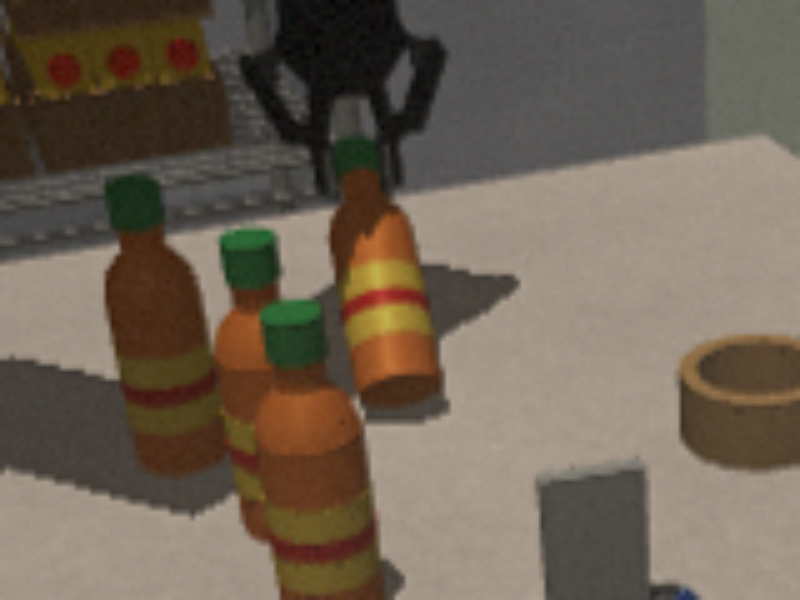

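{"fn": "step_arm", "kwargs": {"moves": [0,0.006,0,0.007,0,0,0.012,0,0.014,0,0,0.018,0,0.021,0,0,0.023,0,0.027,0]}}

```text
t: 4.65
tcp_pos: [549.5, 556.8, 99.4]
tool_rot: [-0.0, 0.757, 0.654, 0.0]
wrist_force: [-0.0, 1.4, 2.5]
opening: 30.4
finger_force: 21.6
```

{"fn": "step_arm", "kwargs": {"moves": [0,0.005,0,0.008,0,0,0.01,0,0.016,0,0,0.014,0,0.025,0,0,0.018,0,0.034,0]}}

```text
t: 5.05
tcp_pos: [552.0, 573.9, 64.7]
tool_rot: [0.0, 0.757, 0.654, -0.0]
wrist_force: [0.2, 0.4, 0.3]
opening: 30.0
finger_force: 19.9
```

{"fn": "step_arm", "kwargs": {"moves": [0,0.004,0,0.008,0,0,0.006,0,0.015,0,0,0.008,0,0.022,0,0,0.009,0,0.027,0]}}

```text
t: 5.45
tcp_pos: [553.3, 582.7, 38.0]
tool_rot: [-0.0, 0.757, 0.654, -0.0]
wrist_force: [-0.3, -0.1, -0.1]
opening: 30.6
finger_force: 19.8
```

Run:
```python
from h import *
s=r.state();print(s["tcp_pos"],s["wrist_force"],s["wrist_torque"],s["opening"],s["finger_force"])
im=r.camera("side");cv2.imwrite("pics/s5.png",cv2.resize(im[80:200,110:270],(800,600))[:,:,::-1])
```

```text
[553.3 582.7  38. ] [-0.3 -0.1 -0.1] [-0.   0.1 -0.1] 30.642740529142745 19.779866337776184
```

View pics/s5.png

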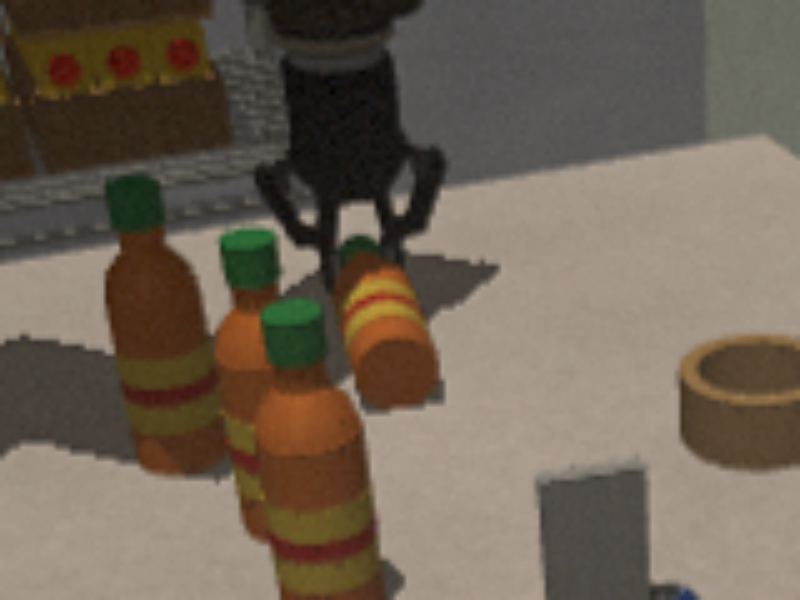

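The bottle is nearly flat, with its base facing the camera at crop (397,370). I lower the last few mm and open.

{"fn": "step_arm", "kwargs": {"moves": [0,0.0005,0,0.002,0,0,0.001,0,0.0045,0,0,0.001,0,0.0045,0]}}

```text
t: 5.8
tcp_pos: [553.5, 583.5, 34.2]
tool_rot: [0.0, 0.757, 0.654, -0.0]
wrist_force: [-0.2, -1.7, -0.3]
opening: 30.4
finger_force: 19.8
```

{"fn": "step_arm", "kwargs": {"moves": [45,0,0,0,0,60,0,0,0,0,80,0,0,0,0,100,0,0,0,0,100,0,0,0,0]}}

```text
t: 6.3
tcp_pos: [553.5, 583.7, 34.5]
tool_rot: [-0.0, 0.757, 0.654, 0.0]
wrist_force: [0.7, -1.2, 0.5]
opening: 85.2
finger_force: 0.0
```

Run:
```python
from h import *
s=r.state();R=toolR(s);print(s["tcp_pos"],s["wrist_force"],s["opening"],"toolx",R[:,0])
im=r.camera("side");tp=r.camera("top")
def fg(im,y0,y1,x0,x1):
    m=cv2.inRange(cv2.cvtColor(im,cv2.COLOR_RGB2HSV),(3,150,50),(30,255,255));q=np.zeros_like(m);q[y0:y1,x0:x1]=m[y0:y1,x0:x1];return q
for n,i,c in(("top",tp,(140,235,80,155)),("side",im,(128,165,176,200))):
    q=fg(i,*c);ys,xs=np.nonzero(q);print(n,len(xs),xs.min(),xs.max(),ys.min(),ys.max(),xs.mean(),ys.mean())
ax=R[:2,0]
g=s["tcp_pos"][:2]
# predicted px of base centre / top-of-body generator if grip at 168 from base
for L in(60,70,168): print(L,"top",proj("top",np.r_[g-(168-L)*ax,28]))
a=cv2.resize(tp[150:250,70:190],(480,400),interpolation=cv2.INTER_CUBIC);b=cv2.resize(im[100:180,150:220],(310,400),interpolation=cv2.INTER_CUBIC)
cv2.imwrite("pics/s6.png",np.hstack([a,b])[:,:,::-1])
```

```text
[553.5 583.7  34.5] [ 0.7 -1.2  0.5] 85.18103775927435 toolx [0.1 1.  0. ]
top 653 95 142 201 220 119.83767228177642 210.37366003062786
side 444 176 196 133 164 185.81981981981983 147.88738738738738
60 top [124.6 211.4]
70 top [121.7 211. ]
168 top [ 93.6 206.9]
```

View pics/s6.png

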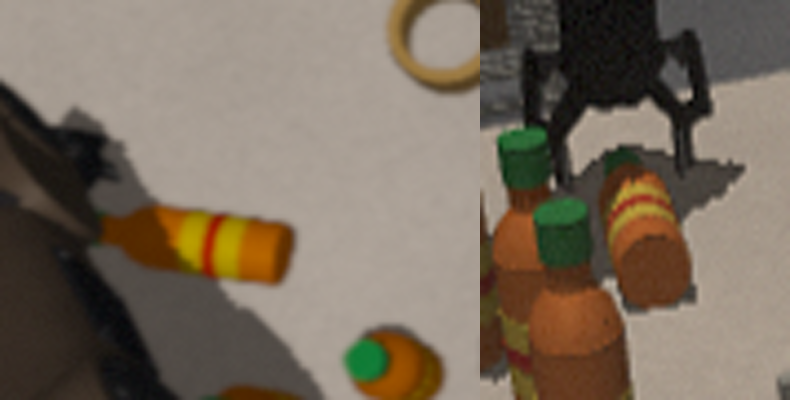

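The bottle lies flat, with its axis along tool x and its base at top (142,212), which matches the 168 mm grip model. I slide the open fingers back 98 mm to the centre of mass and grip.

{"fn": "step_arm", "kwargs": {"moves": [100,-0.03,0,0,0,100,-0.07,0,0,0,100,-0.098,0,0,0,100,-0.098,0,0.003,0,60,-0.098,0,0.003,0], "newtons": 35}}

```text
t: 6.9
tcp_pos: [539.6, 486.6, 31.4]
tool_rot: [-0.0, 0.757, 0.653, 0.0]
wrist_force: [0.8, 1.2, 0.5]
opening: 73.3
finger_force: 0.0
```

{"fn": "step_arm", "kwargs": {"moves": [40,0,0,0,0,40,0,0,0,0,40,0,0,0,0]}}

```text
t: 7.2
tcp_pos: [539.4, 487.7, 31.6]
tool_rot: [-0.0, 0.757, 0.654, 0.001]
wrist_force: [0.1, 0.2, 2.8]
opening: 55.0
finger_force: 36.8
```

{"fn": "step_arm", "kwargs": {"moves": [40,0,0,-0.01,0,40,0,0,-0.03,0,40,0,0,-0.06,0,40,0,0,-0.06,0]}}

```text
t: 7.6
tcp_pos: [540.3, 487.9, 95.5]
tool_rot: [0.0, 0.757, 0.654, 0.003]
wrist_force: [1.4, -0.1, -2.7]
opening: 55.1
finger_force: 38.2
```

{"fn": "step_arm", "kwargs": {"moves": [40,0,0,-0.05,0,40,0,0,-0.1,0,40,0,0,-0.145,0,40,-0.04,0.005,-0.165,0,40,-0.08,0.01,-0.165,0]}}

```text
t: 8.1
tcp_pos: [537.5, 406.3, 258.9]
tool_rot: [0.0, 0.756, 0.654, 0.002]
wrist_force: [0.5, -0.6, -3.2]
opening: 55.0
finger_force: 39.8
```

{"fn": "step_arm", "kwargs": {"moves": [40,-0.04,0.005,0,0,40,-0.085,0.011,0,0,40,-0.13,0.017,0,0,40,-0.175,0.023,0,0,40,-0.22,0.029,0,0]}}

```text
t: 8.6
tcp_pos: [533.5, 182.6, 255.6]
tool_rot: [-0.0, 0.757, 0.654, -0.0]
wrist_force: [1.6, 0.0, -2.5]
opening: 54.7
finger_force: 39.8
```

Run:
```python
from h import *
s=r.state();print(s["tcp_pos"],s["wrist_force"],s["wrist_torque"],s["opening"],s["finger_force"])
delta([532.5,1.3,258],[.148,.989])
```

```text
[533.5 182.6 255.6] [ 1.6  0.  -2.5] [0. 0. 0.] 54.744993386947904 39.823710322380066
tcp [533.5 182.6 255.6] delta m [-0.1795, 0.0254, -0.0024] spin 0.16
```

```bash
cat >> h.py <<'E'
def capchk():
    s=r.state();R=toolR(s);g=s["tcp_pos"];pr=g+R@np.array([98,0,6.])
    q={}
    for n in("top","side"):
        b,_=blobs(r.camera(n),(50,80,30),(90,255,255),6);e=proj(n,pr)
        c,st=min(b,key=lambda k:np.hypot(*(k[0]-e)));q[n]=c;print(n,"cap",c,"bbox",st,"expected",e)
    P,gap=cross(q["top"],q["side"]);print("cap xyz",P,"gap",gap,"in tool",R.T@(P-g));return P
E
python3 - <<'E'
from h import *
capchk()
T=r.camera("top");S=r.camera("side")
for n,i in(("top",T),("side",S)):
    b,_=blobs(i,(105,120,40),(125,255,255),20);print(n,[(c,q) for c,q in b])
# predicted pixels of saddle top corners etc
O=np.array([536.5,28.]);y=np.array([.148,.989]);x=np.array([.989,-.148])
W=lambda a,b,z:np.r_[O+a*x+b*y,z]
for nm,P in(("stop top in L",W(-28,90,102)),("stop top in R",W(28,90,102)),("s1 topL",W(-33,18,65)),("s1 topR",W(33,18,65)),("s2 topL",W(-33,-74,65)),("s2 topR",W(33,-74,65))):
    print(nm,"top",proj("top",P),"side",proj("side",P))
cv2.imwrite("pics/T7.png",T[:,:,::-1]);cv2.imwrite("pics/S7.png",S[:,:,::-1])
E
```

```text
top cap [158.7 239.6] bbox [156 236   6   8  34] expected [168.  196.2]
side cap [159.2 130.8] bbox [154 126  11  11 110] expected [201.6  99. ]
cap xyz [431.8 321.5 164.9] gap 0.01912585736214427 in tool [ 122.7 -120.7   90.8]
top [(array([250.1, 209.4]), array([246, 199,   9,  22, 115], dtype=int32)), (array([277. , 213.3]), array([273, 203,   9,  22, 134], dtype=int32))]
side [(array([236.1, 206.5]), array([222, 198,  27,  16, 117], dtype=int32)), (array([235.1, 227.9]), array([230, 224,  13,   9,  49], dtype=int32))]
stop top in L top [227.3 212.5] side [217.  175.8]
stop top in R top [230.  195.6] side [238.5 172.4]
s1 topL top [249.3 218.8] side [222.1 203.5]
s1 topR top [252.2 199.3] side [248.4 198.9]
s2 topL top [276.9 222.8] side [231.2 225.7]
s2 topR top [279.5 203.3] side [259.6 220.2]
```

Run:
```python
import cv2,numpy as np
o=np.zeros((560,780,3),np.uint8)
o[:,:390]=cv2.resize(cv2.imread("pics/T7.png")[150:250,140:210],(390,560));o[:,390:]=cv2.resize(cv2.imread("pics/S7.png")[70:170,170:240],(390,560))
cv2.imwrite("pics/c7.png",o)
```

```text
(no output)
```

View pics/c7.png

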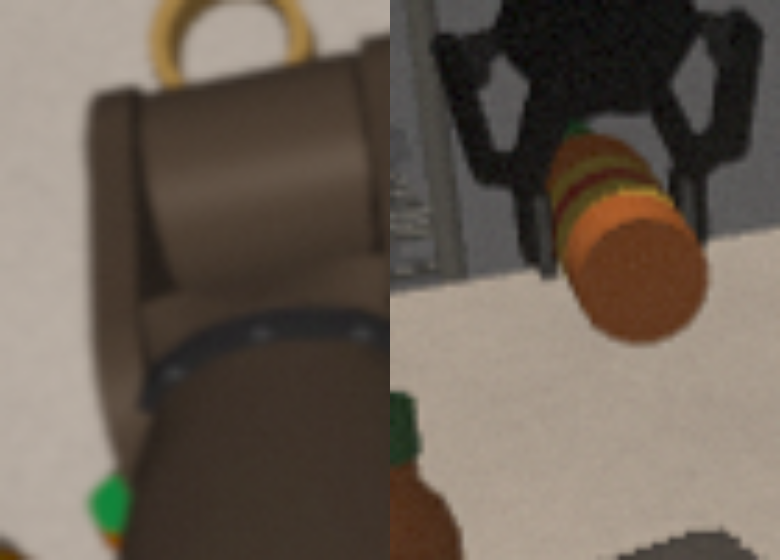

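The bottle is held level. In the side view the base disc is centred at about (214.9,120) and the cap is just visible at about (203.6,93). Now I check that numerically.

Run:
```python
from h import *
s=r.state();R=toolR(s);g=s["tcp_pos"]
for L in(65,70,75):
  for z in(0,6,12): print(L,z,"base",proj("side",g+R@np.array([-L,0,z])),"cap top gen",proj("side",g+R@np.array([180-L,0,z-15.])))
S=cv2.imread("pics/S7.png")[:,:,::-1].copy()
h=cv2.cvtColor(S,cv2.COLOR_RGB2HSV)
m=cv2.inRange(h,(3,120,60),(18,255,255));m[:105]=0;m[133:]=0;m[:,:195]=0;m[:,232:]=0
ys,xs=np.nonzero(m);print(xs.min(),xs.max(),ys.max());print([(y,xs[ys==y].min(),xs[ys==y].max()) for y in range(112,133) if (ys==y).any()])
delta([532.6,2.8,200],[.148,.989])
```

```text
65 0 base [213.9 117.8] cap top gen [200.   89.1]
65 6 base [214.1 120.2] cap top gen [200.2  91.3]
65 12 base [214.3 122.7] cap top gen [200.4  93.5]
70 0 base [214.3 118.5] cap top gen [200.3  89.6]
70 6 base [214.5 121. ] cap top gen [200.5  91.8]
70 12 base [214.7 123.5] cap top gen [200.7  94.1]
75 0 base [214.8 119.3] cap top gen [200.6  90.1]
75 6 base [215.  121.8] cap top gen [200.8  92.4]
75 12 base [215.1 124.3] cap top gen [201.   94.6]
199 226 130
[(112, np.int64(202), np.int64(224)), (113, np.int64(201), np.int64(225)), (114, np.int64(201), np.int64(225)), (115, np.int64(201), np.int64(225)), (116, np.int64(200), np.int64(225)), (117, np.int64(201), np.int64(226)), (118, np.int64(201), np.int64(226)), (119, np.int64(202), np.int64(226)), (120, np.int64(202), np.int64(226)), (121, np.int64(203), np.int64(226)), (122, np.int64(203), np.int64(225)), (123, np.int64(204), np.int64(225)), (124, np.int64(204), np.int64(225)), (125, np.int64(205), np.int64(224)), (126, np.int64(206), np.int64(223)), (127, np.int64(206), np.int64(222)), (128, np.int64(207), np.int64(221)), (129, np.int64(209), np.int64(220)), (130, np.int64(211), np.int64(217))]
tcp [534.1 183.4 255.9] delta m [-0.1789, 0.0252, 0.0559] spin 0.03
```

{"fn": "step_arm", "kwargs": {"moves": [40,-0.045,0.006,0,0,40,-0.09,0.013,0,0,40,-0.135,0.019,0,0,40,-0.179,0.025,0.01,0,40,-0.179,0.025,0.056,0]}}

```text
t: 9.3
tcp_pos: [535.1, 0.4, 202.8]
tool_rot: [0.003, 0.758, 0.653, 0.003]
wrist_force: [1.6, -0.5, -4.4]
opening: 55.0
finger_force: 39.8
```

{"fn": "step_arm", "kwargs": {"moves": [40,0,0,0.03,0,40,0,0,0.06,0,40,0,0,0.08,0,40,0,0,0.085,0,40,0,0,0.085,0]}}

```text
t: 9.8
tcp_pos: [532.9, 4.3, 114.7]
tool_rot: [-0.001, 0.756, 0.654, -0.0]
wrist_force: [-0.5, -0.3, -2.4]
opening: 55.1
finger_force: 39.6
```

Run:
```python
from h import *
delta([532.5,2.8,78.5],[.148,.989]);s=r.state();print(s["wrist_force"],s["finger_force"])
im=r.camera("side");T=r.camera("top")
h=cv2.cvtColor(im,cv2.COLOR_RGB2HSV);R=toolR(s);g=s["tcp_pos"]
e=proj("side",g+R@np.array([-70,0,3.5]));print("base exp",e)
m=cv2.inRange(h,(4,120,60),(18,255,255));n,l,st,c=cv2.connectedComponentsWithStats(m)
print([(c[i],st[i]) for i in range(1,n) if st[i,4]>30 and abs(c[i]-e).max()<40])
for nm,i in(("top",T),("side",im)): print(nm,[(c,q) for c,q in blobs(i,(50,80,30),(90,255,255),6)[0] if c[0]>200],proj(nm,g+R@np.array([98,0,3.5])))
```

```text
tcp [532.9   4.3 114.7] delta m [-0.0016, -0.0001, 0.0362] spin 0.2
[-0.5 -0.3 -2.4] 39.58046615123749
base exp [247.6 210.9]
[(array([238.4, 179.8]), array([230, 177,  17,   9,  59], dtype=int32)), (array([238.6, 189.7]), array([229, 185,  23,  18,  71], dtype=int32)), (array([245.8, 206.4]), array([232, 192,  28,  30, 622], dtype=int32))]
top [(array([231.9, 203.4]), array([229, 199,   8,  10,  61], dtype=int32))] [233.4 204.4]
side [] [228.9 173.9]
```

Run:
```python
from h import *
y=np.array([.148,.989])
T=r.camera("top");O=np.array([536.5,29.5])
for z in(111,120): print("cap end cradle y",(onz("top",(228.8,203.4),z)[:2]-O)@y, "cap centre",(onz("top",(231.9,203.4),z)[:2]-O)@y)
g=cv2.cvtColor(T,cv2.COLOR_RGB2GRAY)
for row in(200,204,208): print(row,list(g[row,218:240]))
for c in(225.5,227.5,229.5): print(c,(onz("top",(c,204),102)[:2]-O)@y)
```

```text
cap end cradle y 87.57987858423051 cap centre 77.75140483907225
cap end cradle y 86.77789889401632 cap centre 77.02519243928589
200 [np.uint8(172), np.uint8(149), np.uint8(112), np.uint8(92), np.uint8(89), np.uint8(86), np.uint8(73), np.uint8(61), np.uint8(67), np.uint8(74), np.uint8(71), np.uint8(60), np.uint8(47), np.uint8(42), np.uint8(41), np.uint8(41), np.uint8(42), np.uint8(44), np.uint8(48), np.uint8(51), np.uint8(56), np.uint8(55)]
204 [np.uint8(137), np.uint8(101), np.uint8(89), np.uint8(88), np.uint8(79), np.uint8(59), np.uint8(47), np.uint8(58), np.uint8(70), np.uint8(73), np.uint8(65), np.uint8(51), np.uint8(45), np.uint8(46), np.uint8(45), np.uint8(48), np.uint8(48), np.uint8(56), np.uint8(62), np.uint8(62), np.uint8(63), np.uint8(68)]
208 [np.uint8(103), np.uint8(89), np.uint8(89), np.uint8(86), np.uint8(73), np.uint8(54), np.uint8(52), np.uint8(67), np.uint8(74), np.uint8(72), np.uint8(63), np.uint8(54), np.uint8(49), np.uint8(47), np.uint8(47), np.uint8(44), np.uint8(46), np.uint8(51), np.uint8(52), np.uint8(54), np.uint8(64), np.uint8(77)]
225.5 98.61077414086866
227.5 92.22346548477192
229.5 85.83590545794574
```

The cap is about 2 mm short of the stop plane, so I shift back 7 mm before descending.

{"fn": "step_arm", "kwargs": {"moves": [40,-0.007,0,0,0.2,40,-0.007,0,0,0.2,40,-0.007,0,0.015,0.2,40,-0.007,0,0.027,0.2,40,-0.007,0,0.03,0.2]}}

```text
t: 10.45
tcp_pos: [531.3, -3.5, 84.3]
tool_rot: [-0.001, 0.758, 0.652, -0.001]
wrist_force: [-0.2, 1.0, -4.0]
opening: 55.0
finger_force: 39.7
```

{"fn": "step_arm", "kwargs": {"moves": [40,0,0,0.001,0,40,0,0,0.002,0,40,0,0,0.003,0,40,0,0,0.0035,0]}}

```text
t: 10.85
tcp_pos: [531.9, -3.4, 82.0]
tool_rot: [0.0, 0.758, 0.652, 0.0]
wrist_force: [-0.2, -0.0, -2.9]
opening: 54.7
finger_force: 39.7
```

{"fn": "step_arm", "kwargs": {"moves": [40,0,0,0.001,0,40,0,0,0.002,0,40,0,0,0.003,0,40,0,0,0.003,0]}}

```text
t: 11.25
tcp_pos: [531.7, -3.4, 78.9]
tool_rot: [-0.0, 0.758, 0.652, 0.0]
wrist_force: [-1.8, 0.6, -0.2]
opening: 55.0
finger_force: 40.0
```

Run:
```python
from h import *
s=r.state();print(s["tcp_pos"],s["wrist_force"],s["wrist_torque"])
```

```text
[531.7  -3.4  78.9] [-1.8  0.6 -0.2] [0.  0.2 0. ]
```

{"fn": "step_arm", "kwargs": {"moves": [40,0,-0.0005,0.0005,0,40,0,-0.0005,0.001,0,40,0,-0.0005,0.001,0]}}

```text
t: 11.55
tcp_pos: [531.4, -3.3, 78.5]
tool_rot: [0.0, 0.758, 0.652, 0.0]
wrist_force: [-3.2, 1.5, 9.5]
opening: 54.9
finger_force: 41.0
```

The bottle is seated on the saddles. I ease off and open slowly.

{"fn": "step_arm", "kwargs": {"moves": [40,0,-0.001,-0.0007,0,40,0,-0.001,-0.0007,0,66,0,-0.001,-0.0007,0,75,0,-0.001,-0.0007,0,100,0,-0.001,-0.0007,0]}}

```text
t: 12.05
tcp_pos: [529.9, -3.1, 78.3]
tool_rot: [-0.0, 0.758, 0.652, -0.0]
wrist_force: [-0.8, -0.3, -0.6]
opening: 76.6
finger_force: 0.0
```

{"fn": "step_arm", "kwargs": {"moves": [100,0,0,0,0,100,0,0,-0.03,0,100,0,0,-0.07,0,100,0,0,-0.11,0,100,0,0,-0.13,0]}}

```text
t: 12.55
tcp_pos: [530.7, -3.2, 211.5]
tool_rot: [0.001, 0.758, 0.652, 0.001]
wrist_force: [-0.5, 0.1, -0.4]
opening: 85.6
finger_force: 0.0
```

Run:
```python
from h import *
y=np.array([.148,.989]);O=np.array([536.5,28.5])
T=r.camera("top");S=r.camera("side");s=r.state();print(s["tcp_pos"],s["wrist_force"])
for c,q in blobs(T,(50,80,30),(90,255,255),6)[0]:
    if c[0]>200: print("cap top",c,q,"cradle y",(onz("top",c,85)[:2]-O)@y, "x",(onz("top",c,85)[:2]-O)@[.989,-.148])
print("side green",[(c,q) for c,q in blobs(S,(50,80,30),(90,255,255),4)[0] if c[0]>200])
for n,i in(("top",T),("side",S)): print(n,"red",[(c,q,) for c,q in blobs(i,(0,150,60),(4,255,255),15)[0] if 225<c[0]<330 and 180<c[1]<300])
for p in (-178,): print([proj(n,np.r_[O+p*y,125]) for n in("top","side")])
h=cv2.cvtColor(S,cv2.COLOR_RGB2HSV)
m=cv2.inRange(h,(4,120,60),(18,255,255));n,l,st,c=cv2.connectedComponentsWithStats(m)
print("orange",[(c[i],st[i]) for i in range(1,n) if st[i,4]>30 and 215<c[i][0]<280]);print("base pred",[proj("side",np.r_[O+p*y,75]) for p in(-105,-98,-90)])
cv2.imwrite("pics/T8.png",T[:,:,::-1]);cv2.imwrite("pics/S8.png",S[:,:,::-1])
```

```text
[531.   -3.3 211.2] [0.2 0.3 0.2]
cap top [234.5 205.9] [231 201   8  10  62] cradle y 71.0442114838742 x -0.44273169721145905
side green [(array([228.8, 183.7]), array([225, 181,  10,   9,  36], dtype=int32))]
top red [(array([305.2, 215.5]), array([299, 207,  16,  15, 108], dtype=int32))]
side red [(array([238.8, 204. ]), array([231, 201,  20,  11,  40], dtype=int32)), (array([255.4, 243. ]), array([243, 221,  24,  48, 738], dtype=int32))]
[array([312.1, 215. ]), array([259.3, 229. ])]
orange [(array([260.2, 155.2]), array([246, 148,  31,  14, 169], dtype=int32)), (array([233.7, 194.1]), array([225, 186,  24,  21, 225], dtype=int32)), (array([239.6, 206.6]), array([230, 202,  24,  15,  45], dtype=int32)), (array([245.3, 219.6]), array([233, 208,  28,  28, 464], dtype=int32))]
base pred [array([249.2, 227.4]), array([248.3, 225.5]), array([247.3, 223.4])]
```

The bottle is laid: its cap centre is at cradle y of about 71, so its centre is at about -7, inside the allowed range. The press sits at about 0.011 travel, with the fin's back end at cradle y of about -187. I go behind it with shut fingers.

{"fn": "step_arm", "kwargs": {"moves": [50,-0.045,0,0,0,0,-0.09,0,0,0,0,-0.135,0,0,0,0,-0.18,0,0,0,0,-0.188,0,0,0]}}

```text
t: 13.15
tcp_pos: [501.3, -192.6, 207.1]
tool_rot: [-0.001, 0.759, 0.651, -0.0]
wrist_force: [-0.1, 1.2, 0.3]
opening: 12.2
finger_force: 0.0
```

Run:
```python
from h import *
y=np.array([.148,.989]);O=np.array([536.5,28.5])
s=r.state();print(s["opening"],s["wrist_force"])
delta(np.r_[O-218*y,113],y)
# fin axis from clean first picture (red, top)
T=cv2.imread("pics/T8.png")[:,:,::-1].copy();b,m=blobs(T,(0,150,60),(4,255,255),15)
m[:,:304]=0;m[:,330:]=0;m[:200]=0;m[235:]=0
ys,xs=np.nonzero(m);print("fin top px",xs.min(),xs.max(),xs.mean(),ys.mean())
for c in((310,215.4),(314.5,ys.mean())): 
    q=onz("top",c,125)[:2]-O;print("cradle",q@[.989,-.148],q@y)
q=onz("top",(xs[xs>306].mean(),ys[xs>306].mean()),125)[:2]-O;print("fin x",q@[.989,-.148],q@y)
```

```text
12.1501166265051 [-0.1  1.2  0.3]
tcp [ 501.3 -192.6  207.1] delta m [0.0059, 0.0022, 0.0941] spin -0.26
fin top px 304 314 308.078125 215.8125
cradle -2.1351103147084642 -171.6601087138884
cradle -1.3744581278773753 -185.8373703918218
fin x -3.5569991733334945 -170.91981045722426
```

{"fn": "step_arm", "kwargs": {"moves": [0,0.003,0.0015,0,-0.2,0,0.003,0.0015,0.03,-0.2,0,0.003,0.0015,0.065,-0.2,0,0.003,0.0015,0.09,-0.2,0,0.003,0.0015,0.094,-0.2]}}

```text
t: 13.65
tcp_pos: [503.3, -184.1, 111.7]
tool_rot: [-0.003, 0.756, 0.654, -0.001]
wrist_force: [0.2, -0.1, 1.1]
opening: 0.3
finger_force: 0.0
```

{"fn": "step_arm", "kwargs": {"moves": [0,0.005,0,0,0,0,0.01,0,0,0,0,0.013,0,0,0]}}

```text
t: 13.95
tcp_pos: [506.7, -172.7, 115.7]
tool_rot: [0.001, 0.757, 0.654, 0.0]
wrist_force: [-0.0, 0.1, 1.2]
opening: -0.4
finger_force: 0.0
```

Run:
```python
from h import *
y=np.array([.148,.989]);O=np.array([536.5,28.5])
s=r.state();q=s["tcp_pos"][:2]-O;print("cradle",q@[.989,-.148],q@y,s["wrist_force"],s["opening"])
```

```text
cradle 0.2788783728512763 -203.42030949170825 [-0.   0.1  1.2] -0.3557651466294335
```

{"fn": "step_arm", "kwargs": {"moves": [0,0.005,0,0,0,0,0.01,0,0,0,0,0.015,0,0,0,0,0.02,0,0,0,0,0.025,0,0,0]}}

```text
t: 14.45
tcp_pos: [510.0, -148.5, 114.7]
tool_rot: [0.0, 0.757, 0.654, 0.0]
wrist_force: [0.5, -3.7, 2.1]
opening: 0.3
finger_force: 1.7
```

{"fn": "step_arm", "kwargs": {"moves": [0,0.003,0,0,0,0,0.006,0,0,0,0,0.009,0,0,0,0,0.012,0,0,0,0,0.013,0,0,0]}}

```text
t: 14.95
tcp_pos: [511.7, -135.7, 114.5]
tool_rot: [0.0, 0.757, 0.654, 0.0]
wrist_force: [1.9, -3.5, 1.6]
opening: 0.2
finger_force: 1.5
```

{"fn": "step_arm", "kwargs": {"moves": [0,0.0015,0,0,0,0,0.003,0,0,0,0,0.0045,0,0,0,0,0.006,0,0,0,0,0.006,0,0,0]}}

```text
t: 15.45
tcp_pos: [512.4, -129.7, 114.4]
tool_rot: [-0.0, 0.757, 0.654, -0.0]
wrist_force: [0.5, -1.9, 1.4]
opening: 0.4
finger_force: 0.7
```

{"fn": "step_arm", "kwargs": {"moves": [0,0.001,0,0,0,0,0.002,0,0,0,0,0.003,0,0,0,0,0.004,0,0,0,0,0.005,0,0,0]}}

```text
t: 15.95
tcp_pos: [513.0, -125.1, 114.4]
tool_rot: [-0.0, 0.757, 0.654, -0.0]
wrist_force: [-1.1, -4.7, 1.0]
opening: 0.2
finger_force: 2.6
```

```bash
cat >> h.py <<'E'
def look():
    y=np.array([.148,.989]);O=np.array([536.5,28.5]);s=r.state();q=s["tcp_pos"][:2]-O
    print("cradle y",q@y,"f",s["wrist_force"],"f.y",s["wrist_force"][:2]@y)
    S=r.camera("side");T=r.camera("top")
    for n,i in(("top",T),("side",S)):
        print(n,"cap",[(c.round(1),int(k[0]),int(k[4])) for c,k in blobs(i,(50,80,30),(90,255,255),4)[0] if 200<c[0]<270],"red",[(c.round(1),k) for c,k in blobs(i,(0,150,60),(4,255,255),20)[0] if 225<c[0]<330 and 195<c[1]<300])
E
python3 -c "
from h import *;look()"
```

```text
cradle y -155.34575618080555 f [-1.1 -4.7  1. ] f.y -4.847987604872809
top cap [(array([233.3, 205.8]), 230, 60)] red []
side cap [(array([228.6, 183.3]), 224, 59)] red [(array([247. , 237.9]), array([238, 221,  22,  34, 326], dtype=int32))]
```

{"fn": "step_arm", "kwargs": {"moves": [0,0.0006,0,0,0,0,0.0012,0,0,0,0,0.0018,0,0,0,0,0.0024,0,0,0]}}

```text
t: 16.45
tcp_pos: [513.4, -122.7, 114.4]
tool_rot: [-0.0, 0.757, 0.654, -0.0]
wrist_force: [-1.1, -5.0, 0.6]
opening: -0.2
finger_force: 2.6
```

```bash
python3 -c "
from h import *;look()"
```

```text
cradle y -152.9219554305371 f [-1.1 -5.   0.6] f.y -5.112597058719607
top cap [(array([232.9, 205.4]), 230, 59)] red []
side cap [(array([228.6, 182.8]), 224, 54)] red [(array([247. , 237.4]), array([238, 221,  22,  33, 326], dtype=int32))]
```

{"fn": "step_arm", "kwargs": {"moves": [0,0.0006,0,0,0,0,0.0012,0,0,0,0,0.0018,0,0,0]}}

```text
t: 16.85
tcp_pos: [513.7, -120.9, 114.4]
tool_rot: [-0.0, 0.757, 0.654, -0.0]
wrist_force: [-1.4, -4.5, 0.7]
opening: -0.1
finger_force: 2.6
```

{"fn": "step_arm", "kwargs": {"moves": [0,0.0005,0,0,0,0,0.001,0,0,0]}}

```text
t: 17.05
tcp_pos: [513.8, -119.9, 114.4]
tool_rot: [-0.0, 0.757, 0.654, -0.0]
wrist_force: [-1.1, -4.9, -1.1]
opening: 0.0
finger_force: 2.6
```

```bash
python3 -c "
from h import *;look()"
```

```text
cradle y -150.12262009016789 f [-1.1 -4.9 -1.1] f.y -5.034955774442048
top cap [(array([232.2, 205.5]), 229, 58)] red []
side cap [(array([228.4, 182.3]), 224, 60)] red [(array([246.3, 236.6]), array([237, 220,  22,  34, 312], dtype=int32))]
```

Still sliding at about 5 N. I continue in small steps, checking after every call.

{"fn": "step_arm", "kwargs": {"moves": [0,0.0005,0,0,0,0,0.001,0,0,0]}}

```text
t: 17.35
tcp_pos: [514.0, -118.9, 114.4]
tool_rot: [-0.0, 0.757, 0.654, -0.0]
wrist_force: [-0.9, -5.5, -1.0]
opening: -0.1
finger_force: 2.6
```

{"fn": "step_arm", "kwargs": {"moves": [0,0.0005,0,0,0,0,0.0005,0,0,0]}}

```text
t: 17.55
tcp_pos: [514.1, -118.4, 114.4]
tool_rot: [-0.0, 0.757, 0.654, -0.0]
wrist_force: [-0.9, -5.1, -0.0]
opening: 0.2
finger_force: 2.6
```

{"fn": "step_arm", "kwargs": {"moves": [0,0.0005,0,0,0,0,0.0005,0,0,0]}}

```text
t: 17.75
tcp_pos: [514.1, -118.4, 114.4]
tool_rot: [0.0, 0.757, 0.654, -0.0]
wrist_force: [-2.5, -10.4, -1.4]
opening: -0.1
finger_force: 4.9
```

{"fn": "step_arm", "kwargs": {"moves": [0,0.0003,0,0,0,0,0.0003,0,0,0]}}

```text
t: 17.95
tcp_pos: [514.1, -118.3, 114.4]
tool_rot: [0.0, 0.757, 0.654, -0.0]
wrist_force: [-3.4, -12.3, -0.7]
opening: 0.2
finger_force: 6.2
```

```bash
python3 -c "
from h import *;look()"
```

```text
cradle y -148.53490678331156 f [ -3.4 -12.3  -0.7] f.y -12.653664364661209
top cap [(array([231.7, 205.4]), 229, 54)] red []
side cap [(array([228.1, 182. ]), 224, 54)] red [(array([246.3, 236. ]), array([237, 219,  23,  34, 327], dtype=int32))]
```

The force rose sharply to 12.6 N with no further travel, and the TCP is at cradle y -148.5 against an expected -149, so the bottle is home. I back off and lift clear.

{"fn": "step_arm", "kwargs": {"moves": [0,-0.003,0,0,0,0,-0.012,0,0,0,0,-0.03,0,0,0,0,-0.035,0,-0.01,0,0,-0.035,0,-0.05,0]}}

```text
t: 18.55
tcp_pos: [507.9, -152.5, 162.8]
tool_rot: [-0.003, 0.757, 0.653, -0.001]
wrist_force: [-0.7, 0.0, 0.4]
opening: -0.2
finger_force: 0.0
```

{"fn": "step_arm", "kwargs": {"moves": [0,0,0,-0.05,0,0,0,0,-0.1,0,0,-0.04,0,-0.12,0,0,-0.08,0,-0.12,0,0,-0.08,0,-0.12,0]}}

```text
t: 19.05
tcp_pos: [497.1, -234.5, 286.0]
tool_rot: [0.001, 0.758, 0.653, 0.0]
wrist_force: [-0.5, -0.5, -0.4]
opening: -0.1
finger_force: 0.0
```

Run:
```python
from h import *
look()
O=np.array([536.5,28.5]);y=np.array([.148,.989])
T=r.camera("top");b,m=blobs(T,(0,150,60),(4,255,255),15);print([(c,k) for c,k in b if 260<c[0]<330])
print("pred fin centre",proj("top",np.r_[O-118*y,125]),"cap",proj("top",np.r_[O+78*y,87]))
S=r.camera("side");print("side red pred fin",proj("side",np.r_[O-118*y,125]))
for nm,c in(("can",(362,220)),("carton",(304,138)),("tape",(181,158))):
    T0=cv2.imread("pics/top0.png")[:,:,::-1];d=np.abs(T.astype(int)-T0)[int(c[1])-14:int(c[1])+14,int(c[0])-14:int(c[0])+14];print(nm,d.mean(),d.max())
```

```text
cradle y -265.9067433046521 f [-0.5 -0.5 -0.4] f.y -0.5953359730328296
top cap [(array([231.7, 205.4]), 229, 54)] red [(array([290.2, 213.7]), array([283, 205,  17,  17, 114], dtype=int32))]
side cap [(array([228.2, 182. ]), 224, 54)] red [(array([237.6, 201.9]), array([230, 199,  20,  11,  36], dtype=int32)), (array([248.6, 229.9]), array([237, 209,  23,  44, 597], dtype=int32))]
[(array([290.1, 213.8]), array([283, 205,  16,  17, 111], dtype=int32))]
pred fin centre [293.2 212.3] cap [232.4 205.3]
side red pred fin [250.5 211.8]
can 70.6343537414966 115
carton 21.704506802721088 31
tape 25.138180272108844 31
```

The cap and press readings did not change after release. The carton and tape show only a uniform brightness change, and the can is hidden behind the arm. Handing in.

```bash
python3 -c "
from workcell import r
print(r.hand_in())"
```

```text
the job is handed in; nothing more can be done
None
```

The farthest orange-juice bottle now lies in the blue saddles with its cap against the end stop and the press snug on its base; the carton and tape have not moved, the can was hidden behind the arm at the last check but nothing went near it, and the job was handed in at about 19 s.

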